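Swap the chuck and the filter stored behind two bottles

TASK

Two bottles in the shallow white tray stand so close in front of the brass-coloured vacuum chuck that it cannot be taken out: first stand both bottles upright on the dark rubber mat. Then set the chuck, the right way up, on the middle of the blue pack of wipes, after that lay the ring-mounted filter flat in the middle of the chuck's empty place in the tray, and last of all stand each bottle back exactly where it stood at the start. Do not tip a bottle over, and leave the timer and the roll of tape where they are.

Things in the scene. Friction and masses are not known exactly. Their poses are not given: they have to be found in the camera images.
- resist_mid (a point): amber-brown bottle with a black cap, 60 mm diameter, 128 mm tall, about 0.24 kg, in the left or right of the tray's two front places; the point is on its axis half-way up, 64 mm above its underside, z up through the cap. Cap 35 mm across; the side is straight from the foot to 86 mm up, then narrows. It can be gripped across its 60 mm side.
- developer_mid (a point): white bottle with a blue cap, 48 mm diameter, 102 mm tall, about 0.08 kg, standing in the other front place of the tray; the point is on its axis half-way up, 51 mm above its underside. z points up through the cap. The cap is 27 mm across and takes the top 12 mm; the side is straight from the foot to 70 mm up, then narrows. It can be gripped across its 48 mm side.
- chuck_mid (a point): brass-coloured round vacuum chuck, 18 mm high, lying behind and between the two bottles: a flange of 52 mm diameter (its upper 6 mm) that tapers to a foot of 38 mm diameter (its lower 9 mm); about 0.22 kg. The point is on its axis half-way up, 9 mm above its underside; z points up. Grip it across the flange.
- filter_mid (a point): optical filter in a black ring, 48 mm diameter, 9 mm thick, lying flat on the bench top (z = 0) behind the tray and the mat, beside the pack of wipes; about 0.05 kg. The point is at its centre, 4.5 mm above its underside; z points up. Grip it across the ring.
- tray_back (a point): the chuck's place in the fixed white tray: centre of a grey 56 mm disc on the tray's floor, 12 mm above the bench. Tray 120 mm (x) by 240 mm (y), its lip 5 mm above the floor; axes: x to the tray's back (away from the robot), y along it to the left, z up; its middle lies 20 mm towards -x. The bottle places (grey 64 mm discs) are centred 32 mm in front (-x) and 58 mm to either side (y).
- mat: fixed dark rubber mat, 110 mm (x) by 200 mm (y), beside the tray, for parking both bottles; the origin is the middle of its underside, at bench height, and its top is 10 mm above that. x runs away from the robot, y along its length to the left, z up.
- wipes_top (a point): fixed blue pack of wipes, 103 mm (x) by 108 mm (y) and 28 mm high, on the bench behind the tray and the mat; the point is the middle of its flat top, 28 mm above the bench. z points up.
- timer_mid (a point): bystander, leave alone: white process timer with buttons, 60 by 62 mm and 21 mm high, loose; the point is its centre.
- tape_mid (a point): bystander, leave alone: blue roll of tape lying flat, 69 mm diameter and 19 mm high, loose; the point is its centre.

How it is judged:
By the outcome, as a careful person would: the job done as asked, in the order asked, and still so for the second after the job is handed in, with the robot touching nothing.
It also fails if it takes over 144 s, if anything falls off the work surface, if the arm or the gripper's body presses on something with over 40 N, if the wrist force passes 120 N, or if a joint passes its speed limit or range.

ROBOT

A 6-joint arm with a two-finger parallel gripper is mounted at the origin on a cart in front of the work surface, level with it; the furniture and walls round the work are solid. World frame = base frame: x ahead of the robot, y to its left, z up, the work surface at z = 0. Lengths are in m, angles in rad, forces in N, time in s.
With the tool pointing down it reaches from about 0.275 to 0.85 m from the base axis. Payload 5.2 kg.
Tool frame: the origin (TCP) lies on the centre line of the jaws, within the pads' length; the fingertips stand 17 mm ahead of it and the grasp point (between the pads) lies 2 mm behind it; z points along the fingers, y is the line along which they close (so a half turn about z gives the same grasp; the last joint's range is limited). The gripper opens to 85 mm and grips with 20 to 120 N. Pads are 22 mm wide; open, the fingers measure 114 mm over their backs; the gripper's body (76 mm by 85 mm) begins 54 mm behind the grasp point. The pads swing forward as they close: fully open they stand 13 mm farther back than shut.
Start: joints at [-1.534, 0.259, 1.535, -0, 1.348, -0.203], TCP at [0.131, -0.534, 0.248] pointing down, gripper open.
Joint ranges: [-3.14, 3.14], [-0.91, 2.08], [0.19, 2.58], [-1.22, 4.36], [0.22, 2.71], [-3.12, 3.12]. Speed limits (rad/s): [2.57, 2.57, 3.14, 3.14, 3.14, 3.14].

INTERFACE

Orientations are given as a unit quaternion [w, x, y, z].
In Python, from station import manip, snapshot, get_calibration gives the robot as it stands.
- The arm moves only by the tool step_arm, never from a script. Its argument "moves" is a list that holds one entry, the list of rows, each a list of 4 numbers: the shift along the world's x, y, z in m, then the turn about the world's z in rad. A call has 1 to 20 rows; each row shifts and turns the commanded pose from where the row before left it; what a row does not reach is not made up. A row lasts 1/8 s, in which the tool goes at most 62.5 mm and 10.7 degrees, less where a joint would pass 70% of its speed; a pose out of reach is approached as far as the arm can. A call is refused whole if a number of a shift passes 0.0625 or a number of a turn 0.188, either way. A call with a gripper value outside its range is refused whole. "grip" is the closure in counts, from 0 (fully open) to 255 (shut), set as the call begins (left out, the last holds). The fingers move at their own pace and stop on an object; "grip_force" is the grip in N (left out, the last holds). Time passes only in rows, so rows that do not move let the fingers close. It gives the time, the measured TCP pose, the force, the opening and the grip force at its end, in the units of the state.
- manip.observe(): the state, without advancing time (a new reading comes with each control period).
- snapshot(name): name is "scene" or "top" or "wrist"; returns the picture (384x512x3 uint8, red, green, blue); there is no depth.
- get_calibration(name): a dict with "mtx" (3x3 intrinsics, pixels), "view" (4x4, takes a point from world to camera coordinates); the wrist camera has in their place "tool_from_camera" (4x4, takes a point from camera to tool coordinates, whose origin is the TCP and whose axes are the flange's). Camera axes: x right, y up, looking along -z (the intrinsics and any distortion apply to the point x, -y, -z); pixel columns grow to the right and rows downward; lengths in m; the calibration is good to about 2 mm. The wrist camera is an equidistant fisheye: a pixel r from the principal point sees the ray r / f radians off the axis. A picture is of the moment at which its call begins: read the wrist's pose just before it. get_calibration takes no time and is no camera call.
- manip.sign_off(): hands the job in; it is judged then, once.
The state is a dict: "t": time; "joints": joint angles; "dq": joint speeds; "tau": joint torques, N m; "tool_pos": TCP position; "orientation": TCP orientation; "force": force on the tool from outside, world axes, zero at the start; "torque": the same for the moment, N m; "gripper_width": finger opening in m; "finger_force": force on a finger pad.
Only numpy, scipy, OpenCV 4.12 (cv2) and the standard library are available. Lean on these libraries where they do the work, as an engineer would, in place of code of your own. Each camera call takes 0.05 s, during which the arm holds its last target. There are 200 camera calls.

## Working session

There is one attempt and no reset: what is moved stays moved. The work goes in short steps, Python scripts to look and compute and a tool call to move; the robot and the scene stay as the last step left them, time stands still between calls to the robot, and variables do not carry over. Pictures are saved under pics/ and viewed, at most 14 in all, crops included, and the job is handed in when it is done.

Besides the shell and the picture viewer there is one more tool, called as a command line: name --argument value ..., lists and objects as JSON in quotes. step_arm: Moves the arm, as the interface text tells. Its arguments: {"type":"object","properties":{"moves":{"type":"array"},"grip":{"type":"number"},"grip_force":{"type":"number"}},"required":["moves"]}

```bash
mkdir -p pics; cat > h.py <<'E'
import numpy as np, cv2
from station import manip, snapshot, get_calibration
def ray(c,u,v):
    u,v=float(u),float(v)
    K=c["mtx"];V=np.array(c["view"]);p=np.linalg.inv(np.array(K))@[u,v,1]
    d=V[:3,:3].T@np.array([p[0],-p[1],-p[2]]);o=-V[:3,:3].T@V[:3,3];return o,d
def onz(c,u,v,z):
    o,d=ray(c,u,v);return o+d*(z-o[2])/d[2]
def proj(c,P):
    V=np.array(c["view"]);q=V[:3,:3]@np.array(P)+V[:3,3];q=np.array(c["mtx"])@[q[0],-q[1],-q[2]];return q[:2]/q[2]
E
python3 - <<'E'
from h import *
for n in("scene","top"):
    a=snapshot(n);cv2.imwrite(f"pics/{n}0.png",a[:,:,::-1]);c=get_calibration(n);print(n,{k:np.round(v,3).tolist() if not isinstance(v,str) else v for k,v in c.items()})
print(manip.observe())
E
```

```text
scene {'mtx': [[398.452, 0.0, 257.707], [0.0, 398.452, 197.037], [0.0, 0.0, 1.0]], 'view': [[0.998, 0.06, 0.01, -0.552], [-0.056, 0.831, 0.553, 0.052], [0.024, -0.552, 0.833, -1.101], [0.0, 0.0, 0.0, 1.0]]}
top {'mtx': [[401.611, 0.0, 252.024], [0.0, 401.611, 192.31], [0.0, 0.0, 1.0]], 'view': [[-0.01, -1.0, -0.005, -0.084], [0.977, -0.011, 0.214, -0.565], [-0.214, -0.003, 0.977, -1.164], [0.0, 0.0, 0.0, 1.0]]}
{'t': 0.1, 'joints': array([-1.53377870e+00,  2.59280818e-01,  1.53593349e+00, -3.34263568e-06,
        1.34798004e+00, -2.02816104e-01]), 'dq': array([-0.00118829, -0.00133413, -0.00487471, -0.00060215,  0.00071618,
       -0.00035923]), 'tau': array([ 1.44030444e-03, -4.46975148e+01, -2.91245466e+01, -3.01525379e-04,
        6.13232260e-03, -1.37938889e-05]), 'tool_pos': array([ 0.13064487, -0.53382616,  0.24756815]), 'orientation': array([-7.98231466e-04,  9.92818222e-01,  1.19630001e-01,  6.46894624e-05]), 'force': array([-0.66597294, -0.81735526,  0.69068239]), 'torque': array([-0.04115102, -0.00827581, -0.00291877]), 'finger_force': 0.0, 'gripper_width': 0.08560193637328004}
```

View pics/scene0.png

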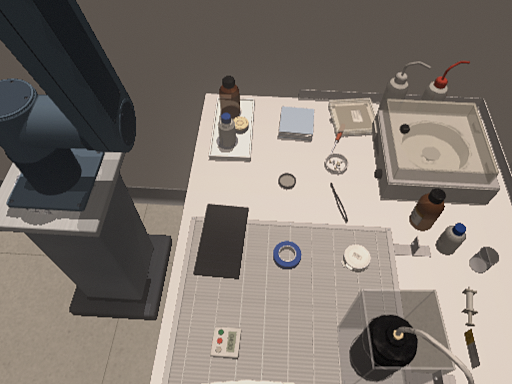

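View pics/top0.png

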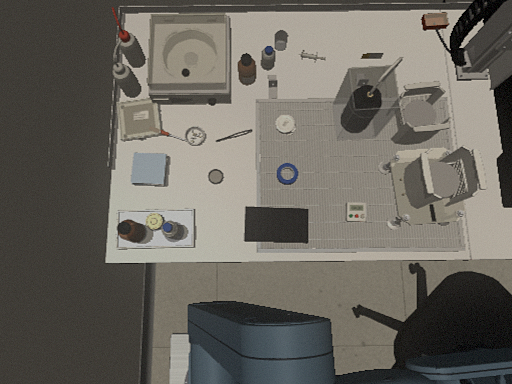

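The pictures show the tray at the left: in the top view amber bottle cap ≈(125,228), white bottle ≈(168,228), chuck (155,221). The filter is at (216,176), the wipes at (149,169), the mat at (276,224), the tape at (287,174) and the timer at (355,212).

```bash
python3 - <<'E'
from h import *
cs=get_calibration("scene");ct=get_calibration("top")
S=cv2.imread("pics/scene0.png");T=cv2.imread("pics/top0.png")
for n,c,rs in(("top",ct,dict(tray=(117,194,209,248,.017),mat=(245,308,206,243,.01),wipes=(132,166,152,186,.028),filt=(208,223,169,183,.009))),("scene",cs,dict(tray=(210,255,99,159,.017),mat=(195,248,205,277,.01),wipes=(278,315,107,139,.028),filt=(278,296,173,188,.009)))):
    for k,(a,b,e,f,z) in rs.items():
        print(n,k,[np.round(onz(c,u,v,z)[:2],3).tolist() for u,v in((a,e),(b,e),(a,f),(b,f))], np.round(onz(c,(a+b)/2,(e+f)/2,z)[:2],3))
im=np.hstack([cv2.resize(T[145:255,105:320],None,fx=2.4,fy=2.4,interpolation=3)[:, :516]])
a=cv2.resize(S[65:165,200:330],None,fx=4,fy=4,interpolation=3);b=cv2.resize(T[200:255,110:200],None,fx=5,fy=5,interpolation=3)
o=np.zeros((600,520,3),np.uint8);o[:275,:450]=b;o[280:600]=a[:320];cv2.imwrite("pics/c1.png",o)
E
```

```text
top tray [[0.525, 0.335], [0.522, 0.093], [0.403, 0.327], [0.401, 0.09]] [0.462 0.211]
top mat [[0.531, -0.067], [0.529, -0.266], [0.415, -0.066], [0.413, -0.261]] [ 0.471 -0.165]
top wipes [[0.708, 0.294], [0.707, 0.185], [0.596, 0.288], [0.595, 0.181]] [0.651 0.237]
top filt [[0.654, 0.052], [0.653, 0.003], [0.607, 0.051], [0.607, 0.003]] [0.63  0.027]
scene tray [[0.383, 0.323], [0.525, 0.333], [0.414, 0.082], [0.54, 0.091]] [0.466 0.201]
scene mat [[0.393, -0.069], [0.531, -0.059], [0.422, -0.267], [0.546, -0.259]] [ 0.473 -0.169]
scene wipes [[0.598, 0.291], [0.712, 0.299], [0.602, 0.16], [0.709, 0.168]] [0.655 0.228]
scene filt [[0.607, 0.052], [0.657, 0.055], [0.608, 0.001], [0.657, 0.004]] [0.632 0.028]
```

View pics/c1.png

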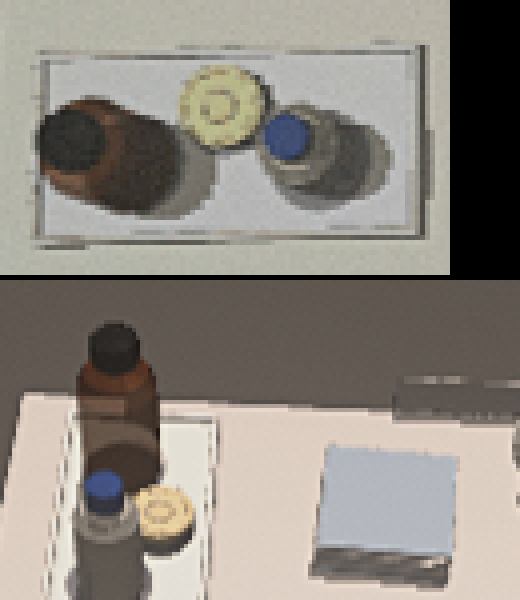

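Tray middle is about (0.463, 0.209), mat (0.471, -0.166), wipes (0.652, 0.235) and filter (0.631, 0.028). Next I go over the tray for a close look.

step_arm --moves '[[[0.033,0.041,0.0125,-0.0267],[0.033,0.041,0.0125,-0.0267],[0.033,0.041,0.0125,-0.0267],[0.033,0.041,0.0125,-0.0267],[0.033,0.041,0.0125,-0.0267],[0.033,0.041,0.0125,-0.0267],[0.033,0.041,0.0125,-0.0267],[0.033,0.041,0.0125,-0.0267],[0.033,0.041,0.0125,-0.0267],[0,0.053,0,0],[0,0.053,0,0],[0,0.053,0,0],[0,0.053,0,0],[0,0.053,0,0],[0,0.053,0,0],[0,0.053,0,0],[0,0,0,0],[0,0,0,0]]]' --grip 0 --grip_force 40

```text
t: 2.35
tool_pos: [0.4274, 0.2056, 0.3604]
orientation: [0.0, 1.0, 0.0, -0.0]
force: [0.4, -0.7, 0.0]
gripper_width: 0.0854
finger_force: 0.0
```

```bash
cat >> h.py <<'E'
from scipy.spatial.transform import Rotation as R
def wcal():
    c=get_calibration("wrist");o=manip.observe();M=np.eye(4);M[:3,:3]=R.from_quat(o["orientation"],scalar_first=True).as_matrix();M[:3,3]=o["tool_pos"]
    return np.array(c["mtx"]),M@np.array(c["tool_from_camera"])
def wonz(KM,u,v,z):
    K,M=KM;x=(u-K[0,2])/K[0,0];y=(v-K[1,2])/K[1,1];r=np.hypot(x,y)+1e-12
    d=M[:3,:3]@np.array([np.sin(r)*x/r,-np.sin(r)*y/r,-np.cos(r)]);o=M[:3,3];return o+d*(z-o[2])/d[2]
def wproj(KM,P):
    K,M=KM;q=np.linalg.inv(M)@np.append(P,1);h=np.hypot(q[0],q[1]);r=np.arctan2(h,-q[2]);return np.array([K[0,2]+K[0,0]*r*q[0]/h,K[1,2]-K[1,1]*r*q[1]/h])
E
python3 - <<'E'
from h import *
KM=wcal();np.savez("w1.npz",K=KM[0],M=KM[1]);a=snapshot("wrist");cv2.imwrite("pics/w1.png",a[:,:,::-1]);print(np.round(KM[0],1),np.round(KM[1],3));print({k:v for k,v in get_calibration("wrist").items() if k not in("mtx",)})
for n,P in dict(traycorner=(.523,.329,.017),tc2=(.403,.089,.017),chuck=(.483,.209,.03),acap=(.451,.267,.14),wcap=(.451,.151,.114),wipes=(.652,.235,.028),filt=(.631,.028,.009)).items(): print(n,wproj(KM,P).round(1))
E
```

```text
[[297.3   0.  249.3]
 [  0.  297.3 191.5]
 [  0.    0.    1. ]] [[ 0.001  0.949  0.316  0.508]
 [-1.     0.     0.001  0.207]
 [ 0.001 -0.316  0.949  0.486]
 [ 0.     0.     0.     1.   ]]
{'tool_from_camera': array([[ 4.92095230e-05,  9.49161694e-01,  3.14788940e-01,
         8.06901253e-02],
       [ 9.99999992e-01, -8.24025134e-05,  9.21372478e-05,
        -9.46324163e-04],
       [ 1.13392546e-04,  3.14788933e-01, -9.49161690e-01,
        -1.25529483e-01],
       [ 0.00000000e+00,  0.00000000e+00,  0.00000000e+00,
         1.00000000e+00]])}
traycorner [171.7  89. ]
tc2 [320.6 162.3]
chuck [247.5 112.5]
acap [198.2 145.2]
wcap [292.9 141.8]
wipes [230.4   5.8]
filt [358.3  28.4]
```

View pics/w1.png

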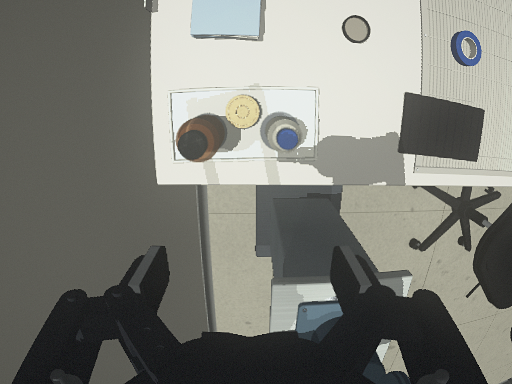

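The wrist view shows the chuck (243,111), amber cap (193,145), blue cap (288,138) and tray corners (170,89) and (317,88), agreeing with the model to a few mm. Now precise masks, from wrist and top.

```bash
cat >> h.py <<'E'
def blob(im,box,f):
    a,b,c,d=box;h=cv2.cvtColor(im,cv2.COLOR_BGR2HSV)[c:d,a:b].astype(int);m=f(h[...,0],h[...,1],h[...,2]).astype(np.uint8)
    n,l,s,_=cv2.connectedComponentsWithStats(m);k=1+np.argmax(s[1:,4]);q=(l==k).astype(np.uint8)
    ct=max(cv2.findContours(q,0,1)[0],key=cv2.contourArea);(x,y),r=cv2.minEnclosingCircle(ct);e=cv2.fitEllipse(ct)
    return np.array(e[0])+[a,c],np.array([x+a,y+c]),s[k,4],e[1],cv2.minAreaRect(ct)
E
python3 - <<'E'
from h import *
w=cv2.imread("pics/w1.png");d=np.load("w1.npz");KM=(d["K"],d["M"]);T=cv2.imread("pics/top0.png");ct=get_calibration("top");S=cv2.imread("pics/scene0.png");cs=get_calibration("scene")
yel=lambda h,s,v:(h>15)&(h<35)&(s>55)&(v>120)
blu=lambda h,s,v:(h>105)&(h<130)&(s>110)
blk=lambda h,s,v:(v<50)&(s<110)
wh=lambda h,s,v:(v>0)
for nm,box,f,z in(("chuck",(222,265,92,130),yel,.030),("bcap",(270,305,120,155),blu,.114),("acap",(170,215,120,165),blk,.14)):
    e=blob(w,box,f);print("w",nm,e[0].round(1),e[1].round(1),e[2],np.round(e[3],1),wonz(KM,*e[0],z)[:2].round(4),wonz(KM,*e[1],z)[:2].round(4))
for nm,box,f,z in(("chuck",(140,170,210,235),yel,.030),("bcap",(158,180,215,238),blu,.114),("acap",(110,140,218,240),blk,.14)):
    e=blob(T,box,f);print("t",nm,e[0].round(1),e[2],np.round(e[3],1),onz(ct,*e[0],z)[:2].round(4))
for nm,box,f,z in(("chuck",(230,252,112,138),yel,.030),("bcap",(218,235,110,124),blu,.114),("acap",(218,240,72,92),blk,.14)):
    e=blob(S,box,f);print("s",nm,e[0].round(1),e[2],np.round(e[3],1),onz(cs,*e[0],z-(.006 if 'cap' in nm else 0))[:2].round(4))
g=cv2.resize(w[75:175,155:345],None,fx=4.2,fy=4.2,interpolation=2);cv2.imwrite("pics/c2.png",g)
E
```

```text
w chuck [242.1 111.1] [241.9 111.3] 841 [32.1 32.7] [0.4852 0.2173] [0.4848 0.2175]
w bcap [288.1 133.2] [288. 134.] 37 [ 5.6 12.3] [0.462  0.1575] [0.4609 0.1576]Traceback (most recent call last):
  File "<stdin>", line 8, in <module>
  File "h.py", line 22, in blob
    n,l,s,_=cv2.connectedComponentsWithStats(m);k=1+np.argmax(s[1:,4]);q=(l==k).astype(np.uint8)
                                                    ~~~~~~~~~^^^^^^^^^
    return _wrapfunc(a, 'argmax', axis=axis, out=out, **kwds)
    return bound(*args, **kwds)
ValueError: attempt to get argmax of an empty sequence
```

```bash
python3 - <<'E'
from h import *
w=cv2.imread("pics/w1.png");d=np.load("w1.npz");KM=(d["K"],d["M"]);T=cv2.imread("pics/top0.png");ct=get_calibration("top");S=cv2.imread("pics/scene0.png");cs=get_calibration("scene")
g=cv2.resize(w[75:175,155:345],None,fx=4.2,fy=4.2,interpolation=2);cv2.imwrite("pics/c2.png",g)
H=cv2.cvtColor(w,cv2.COLOR_BGR2HSV);print(H[145,193],H[141,288],H[130,210])
yel=lambda h,s,v:(h>15)&(h<35)&(s>55)&(v>120)
blu=lambda h,s,v:(h>100)&(h<130)&(s>90)
blk=lambda h,s,v:(v<62)&(s<110)
for nm,box,f,z in(("chuck",(140,170,210,235),yel,.030),("bcap",(158,180,215,238),blu,.114),("acap",(110,140,218,240),blk,.14)):
    e=blob(T,box,f);print("t",nm,e[0].round(1),e[2],np.round(e[3],1),onz(ct,*e[0],z)[:2].round(4))
for nm,box,f,z in(("chuck",(230,252,112,138),yel,.030),("bcap",(218,235,110,124),blu,.114),("acap",(218,240,72,92),blk,.14)):
    e=blob(S,box,f);print("s",nm,e[0].round(1),e[2],np.round(e[3],1),onz(cs,*e[0],z-(.006 if 'cap' in nm else 0))[:2].round(4))
E
```

```text
[45 19 80] [111 102 140] [ 14  61 100]
t chuck [153.8 220.7] 198 [15.1 15.4] [0.4845 0.2142]
t bcap [166.6 226.8] 55 [7.4 7.7] [0.4539 0.1559]
t acap [123.9 227.7] 133 [11.5 12.8] [0.4493 0.2699]
s chuck [240.3 122.4] 158 [12.7 14.5] [0.4884 0.2164]
s bcap [225.4 115.8] 49 [6.1 8.2] [0.4539 0.163 ]
s acap [228.  82.] 139 [12.2 12.6] [0.4516 0.2697]
```

View pics/c2.png

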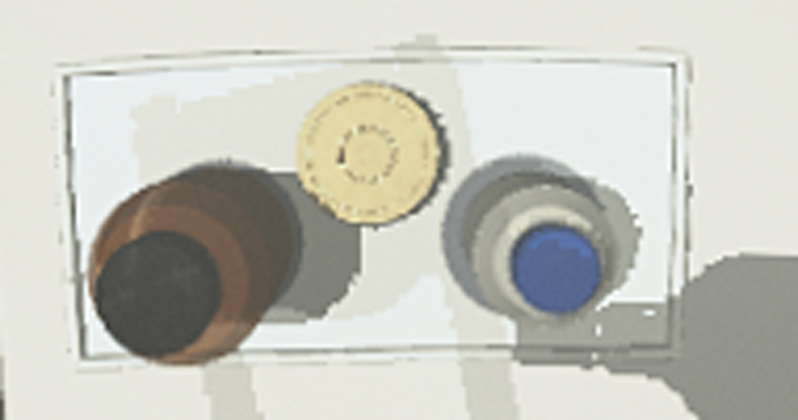

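The crop gives the amber cap at (157,293), blue cap (556,269), chuck (371,153), and tray outer corners (57,66), (688,55), (682,358), (82,365) in crop pixels.

```bash
python3 - <<'E'
from h import *
d=np.load("w1.npz");KM=(d["K"],d["M"])
f=lambda u,v,z:wonz(KM,155+(u+.5)/4.2-.5,75+(v+.5)/4.2-.5,z)[:2].round(4)
for n,u,v,z in(("acap",157,293,.14),("bcap",556,269,.114),("chuck",371,153,.03),("TL",57,66,.017),("TR",688,55,.017),("BR",682,358,.017),("BL",82,365,.017),("iTL",69,77,.012),("iTR",673,64,.012),("iBR",671,348,.012),("iBL",88,356,.012)):print(n,f(u,v,z))
ct=get_calibration("top");T=cv2.imread("pics/top0.png")
for n,u,v in(("TL",40,52),("TR",424,44),("BR",424,236),("BL",38,238)):print(n,onz(ct,110+u/5,200+v/5,.017)[:2].round(4))
E
```

```text
acap [0.4521 0.2744]
bcap [0.4549 0.1587]
chuck [0.4852 0.216 ]
TL [0.5211 0.3348]
TR [0.5243 0.0976]
BR [0.407  0.0953]
BL [0.4043 0.3301]
iTL [0.5167 0.3315]
iTR [0.5207 0.1023]
iBR [0.4098 0.0989]
iBL [0.4068 0.3287]
TL [0.5202 0.3314]
TR [0.5227 0.0904]
BR [0.403 0.088]
BL [0.4042 0.3255]
```

step_arm --moves '[[[0.012,0.0337,0,0],[0.012,0.0337,0,0],[0,0,-0.05,0],[0,0,-0.05,0],[0,0,-0.05,0],[0,0,-0.05,0],[0,0,-0.03,0],[0,0,-0.02,0],[0,0,-0.01,0],[0,0,-0.0114,0],[0,0,0,0],[0,0,0,0]]]'

```text
t: 3.9
tool_pos: [0.4522, 0.2732, 0.0901]
orientation: [-0.0, 1.0, -0.0, 0.001]
force: [0.2, 0.1, -0.4]
gripper_width: 0.0853
finger_force: 0.0
```

```bash
python3 - <<'E'
from h import *
for n in("top","scene","wrist"):cv2.imwrite(f"pics/{n}1.png",snapshot(n)[:,:,::-1])
E
```

step_arm --moves '[[[0,0,0,0],[0,0,0,0],[0,0,0,0],[0,0,0,0],[0,0,0,0],[0,0,0,0]]]' --grip 255

```text
t: 4.8
tool_pos: [0.452, 0.2735, 0.0901]
orientation: [-0.0, 1.0, -0.0, 0.001]
force: [-0.6, 1.3, 5.6]
gripper_width: 0.0585
finger_force: 42.5
```

```bash
python3 - <<'E'
from h import *
for n in("top","scene","wrist"):cv2.imwrite(f"pics/{n}2.png",snapshot(n)[:,:,::-1])
a=[cv2.imread(f"pics/scene{i}.png")[60:160,190:270] for i in(1,2)]
b=[cv2.imread(f"pics/wrist{i}.png")[90:384,120:380] for i in(1,2)]
o=np.zeros((600,560,3),np.uint8)
for i in(0,1):
    o[:294,i*270:i*270+260]=b[i];o[300:600,i*250:i*250+240]=cv2.resize(a[i],None,fx=3,fy=3)
cv2.imwrite("pics/c3.png",o)
E
```

```text
(no output)
```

View pics/c3.png

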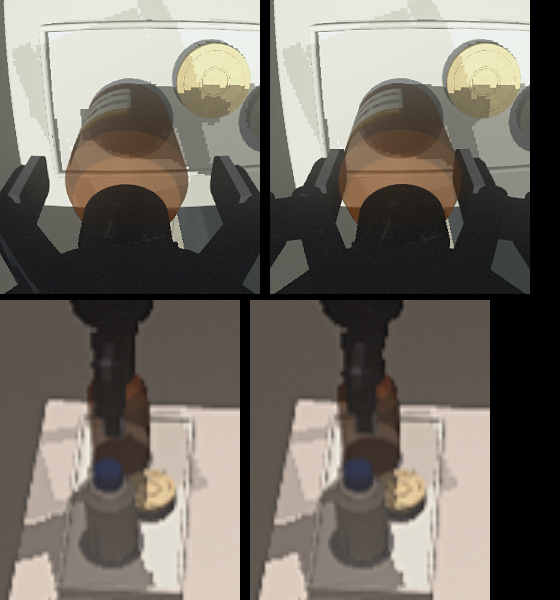

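The jaws closed 1.5 mm under 60 mm with an upward push, so the pads may sit on the shoulder. I'll regrip 4 mm lower; the bottle moved only about 1 mm to -y.

step_arm --moves '[[[0,0,0,0],[0,0,0,0],[0,0,-0.002,0],[0,0,-0.002,0],[0,0,0,0]]]' --grip 40

```text
t: 5.58
tool_pos: [0.4514, 0.273, 0.0851]
orientation: [0.0, 1.0, -0.0, -0.0]
force: [0.1, -0.5, -0.2]
gripper_width: 0.0722
finger_force: 0.0
```

step_arm --moves '[[[0,0,0,0],[0,0,0,0],[0,0,0,0],[0,0,0,0]]]' --grip 255

```text
t: 6.08
tool_pos: [0.4518, 0.2734, 0.0857]
orientation: [-0.0, 1.0, -0.0, 0.0]
force: [-1.1, 2.0, 4.7]
gripper_width: 0.0582
finger_force: 43.0
```

step_arm --moves '[[[0,0,0.005,0],[0,0,0.01,0],[0,0,0.02,0],[0,0,0,0]]]'

```text
t: 6.58
tool_pos: [0.4528, 0.2734, 0.1219]
orientation: [-0.0, 1.0, -0.0, 0.002]
force: [0.7, 0.8, -2.1]
gripper_width: 0.0582
finger_force: 43.5
```

step_arm --moves '[[[0,0,0.04,0],[0,0,0.04,0],[0,0,0.025,0],[0.0025,-0.025,0,0],[0.0025,-0.045,0,0],[0.0025,-0.05,0,0],[0.0025,-0.05,0,0],[0.0025,-0.05,0,0],[0.0025,-0.05,0,0],[0.0025,-0.05,0,0],[0.0025,-0.04,0,0],[0,-0.0234,0,0],[0,0,0,0],[0,0,-0.04,0],[0,0,-0.04,0],[0,0,-0.03,0],[0,0,-0.015,0],[0,0,-0.008,0],[0,0,0,0]]]'

```text
t: 8.95
tool_pos: [0.4719, -0.1101, 0.0926]
orientation: [0.0, 1.0, -0.0, 0.0]
force: [-0.4, 0.2, -3.0]
gripper_width: 0.0583
finger_force: 44.4
```

```bash
python3 - <<'E'
from h import *
print(manip.observe()["tool_pos"])
for n in("top","scene","wrist"):cv2.imwrite(f"pics/{n}3.png",snapshot(n)[:,:,::-1])
a=cv2.imread("pics/wrist3.png")[60:384,100:420];b=cv2.resize(cv2.imread("pics/scene3.png")[120:290,170:300],None,fx=1.9,fy=1.9)
o=np.zeros((330,580,3),np.uint8);o[:324,:320]=a;o[:b.shape[0],325:325+b.shape[1]]=b[:330];cv2.imwrite("pics/c4.png",o)
E
```

```text
[ 0.47193943 -0.11013347  0.09263473]
```

View pics/c4.png

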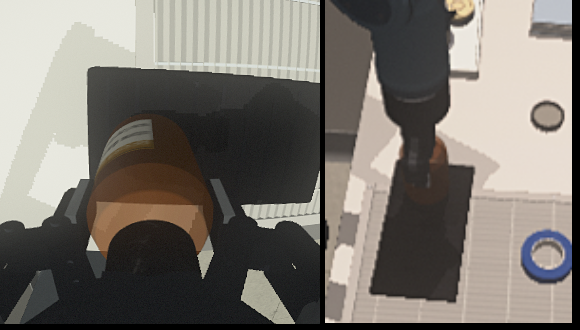

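The bottle hangs upright over the mat, well inside its left end. Lower it and let go.

step_arm --moves '[[[0,0,-0.004,0],[0,0,-0.003,0],[0,0,-0.0015,0],[0,0,0,0],[0,0,0,0]]]'

```text
t: 9.72
tool_pos: [0.4717, -0.1103, 0.0839]
orientation: [0.0, 1.0, -0.0, -0.0]
force: [-0.4, 0.0, -2.3]
gripper_width: 0.0584
finger_force: 44.5
```

Not touching yet (force -2.3, still carrying its weight).

step_arm --moves '[[[0,0,-0.001,0],[0,0,0,0],[0,0,0,0]]]'

```text
t: 10.1
tool_pos: [0.472, -0.1103, 0.0837]
orientation: [0.0, 1.0, -0.0, 0.0]
force: [-1.4, 1.8, 5.5]
gripper_width: 0.0582
finger_force: 45.1
```

step_arm --moves '[[[0,0,0,0],[0,0,0,0],[0,0,0,0],[0,0,0.01,0],[0,0,0.03,0],[0,0,0.04,0],[0,0,0.04,0],[0,0.04,0,0],[-0.003,0.05,0,0],[-0.004,0.05,0,0],[-0.004,0.05,0,0],[-0.004,0.05,0,0],[-0.002,0.029,0,0],[0,0,-0.04,0],[0,0,-0.04,0],[0,0,-0.03,0],[0,0,-0.02,0],[0,0,0,0],[0,0,0,0]]]' --grip 0

```text
t: 12.48
tool_pos: [0.4554, 0.1588, 0.0739]
orientation: [-0.0, 1.0, -0.0, 0.001]
force: [1.1, 0.4, 0.5]
gripper_width: 0.0855
finger_force: 0.0
```

```bash
python3 - <<'E'
from h import *
KM=wcal();np.savez("w4.npz",K=KM[0],M=KM[1]);print(manip.observe()["tool_pos"],wproj(KM,(.4549,.1587,.114)),wproj(KM,(.485,.216,.03)))
for n in("top","scene","wrist"):cv2.imwrite(f"pics/{n}4.png",snapshot(n)[:,:,::-1])
a=cv2.imread("pics/wrist4.png")[60:384,100:420];b=cv2.resize(cv2.imread("pics/scene4.png")[120:290,170:300],None,fx=1.9,fy=1.9)
o=np.zeros((330,580,3),np.uint8);o[:324,:320]=a;o[:b.shape[0],325:325+b.shape[1]]=b[:330];cv2.imwrite("pics/c5.png",o)
E
```

```text
[0.45542399 0.1587885  0.07393803] [252.01510094 322.15528675] [157.85477343 183.80876939]
```

View pics/c5.png

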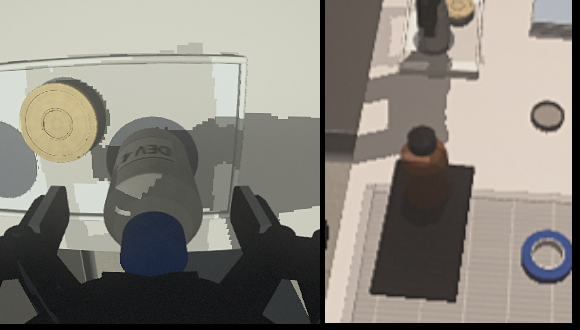

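Amber stands upright on the mat; the jaws straddle the white bottle, nearly centred. Close.

step_arm --moves '[[[0,-0.0008,-0.005,0],[0,0,-0.006,0],[0,0,0,0],[0,0,0,0]]]'

```text
t: 13.12
tool_pos: [0.4546, 0.1579, 0.0618]
orientation: [0.0, 1.0, -0.0, -0.0]
force: [-0.0, -0.3, -0.1]
gripper_width: 0.0853
finger_force: 0.0
```

```bash
python3 - <<'E'
from h import *
cv2.imwrite("pics/wrist5.png",snapshot("wrist")[:,:,::-1])
E
```

step_arm --moves '[[[0,0,0,0],[0,0,0,0],[0,0,0,0],[0,0,0,0],[0,0,0,0],[0,0,0,0]]]' --grip 255 --grip_force 30

```text
t: 13.92
tool_pos: [0.4548, 0.1579, 0.0621]
orientation: [-0.0, 1.0, -0.0, 0.0]
force: [-0.2, -0.3, 4.7]
gripper_width: 0.047
finger_force: 31.1
```

```bash
python3 - <<'E'
from h import *
cv2.imwrite("pics/wrist6.png",snapshot("wrist")[:,:,::-1])
# horizontal shift of the cap/bottle (blue mask centroid) before/after
for i in(5,6):
    w=cv2.imread(f"pics/wrist{i}.png");h=cv2.cvtColor(w,cv2.COLOR_BGR2HSV);m=(h[...,0]>100)&(h[...,0]<130)&(h[...,1]>110);m[:260]=0;m[:,:200]=0;m[:,310:]=0
    for r in (275,285,295,305):
        x=np.where(m[r])[0];print(i,r,x.min() if len(x) else None,x.max() if len(x) else None)
E
```

```text
5 275 None None
5 285 None None
5 295 237 274
5 305 234 282
6 275 None None
6 285 None None
6 295 225 273
6 305 218 281
```

step_arm --moves '[[[0,0,0.01,0],[0,0,0.03,0],[0,0,0.045,0],[0,0,0.045,0],[0,0,0.04,0],[0.002,-0.03,0,0],[0.0025,-0.05,0,0],[0.0025,-0.05,0,0],[0.0025,-0.05,0,0],[0.0025,-0.05,0,0],[0.0025,-0.05,0,0],[0.0025,-0.05,0,0],[0,-0.043,0,0],[0,0,0,0],[0,0,-0.05,0],[0,0,-0.05,0],[0,0,-0.04,0],[0,0,-0.02,0],[0,0,-0.006,0],[0,0,0,0]]]'

```text
t: 16.48
tool_pos: [0.4718, -0.2145, 0.0663]
orientation: [-0.0, 1.0, 0.0, 0.0]
force: [0.3, -0.3, -0.4]
gripper_width: 0.0465
finger_force: 31.4
```

step_arm --moves '[[[0,0,-0.003,0],[0,0,-0.002,0],[0,0,0,0],[0,0,0,0]]]'

```text
t: 16.98
tool_pos: [0.4717, -0.2152, 0.0611]
orientation: [0.0, 1.0, -0.0, 0.0]
force: [-0.4, -0.0, -1.0]
gripper_width: 0.0467
finger_force: 31.4
```

step_arm --moves '[[[0,0,-0.001,0],[0,0,0,0],[0,0,0,0]]]'

```text
t: 17.35
tool_pos: [0.4718, -0.2152, 0.0602]
orientation: [0.0, 1.0, -0.0, 0.0]
force: [-1.0, -0.5, 2.4]
gripper_width: 0.0467
finger_force: 31.7
```

step_arm --moves '[[[0,0,0,0],[0,0,0,0],[0,0,0,0],[0,0,0.01,0],[0,0,0.04,0],[0,0,0.05,0],[0,0,0.05,0],[0,0,0.05,0],[0.01,0.035,0.03,0],[0.01,0.05,0.01,0],[0.01,0.055,0,0],[0.01,0.055,0,0],[0.01,0.055,0,0],[0.01,0.055,0,0],[0.01,0.055,0,0],[0.008,0.04,0,0],[0,0,0,0],[0,0,0,0],[0,0,0,0]]]' --grip 0

```text
t: 19.73
tool_pos: [0.5496, 0.1837, 0.3002]
orientation: [0.0, 1.0, -0.001, 0.0]
force: [0.1, 0.1, -0.2]
gripper_width: 0.0855
finger_force: 0.0
```

```bash
python3 - <<'E'
from h import *
KM=wcal();np.savez("w7.npz",K=KM[0],M=KM[1]);print(manip.observe()["tool_pos"])
for n in("top","scene","wrist"):cv2.imwrite(f"pics/{n}7.png",snapshot(n)[:,:,::-1])
for n,P in dict(chuck=(.485,.216,.03),wipes=(.652,.237,.028),filt=(.631,.03,.009)).items(): print(n,wproj(KM,P).round(1))
a=cv2.imread("pics/wrist7.png")[:240,80:480];b=cv2.resize(cv2.imread("pics/scene7.png")[100:290,190:300],None,fx=2,fy=2)
o=np.zeros((480,800,3),np.uint8);o[:360,:600]=cv2.resize(a,None,fx=1.5,fy=1.5);o[:200,605:715]=b[:200,:110];o[:380,602:800]=b[:380,:198];cv2.imwrite("pics/c6.png",o)
E
```

```text
[0.54958524 0.18374605 0.30022755]
chuck [227.3 201. ]
wipes [209.4  80.9]
filt [356.6  99.8]
```

View pics/c6.png

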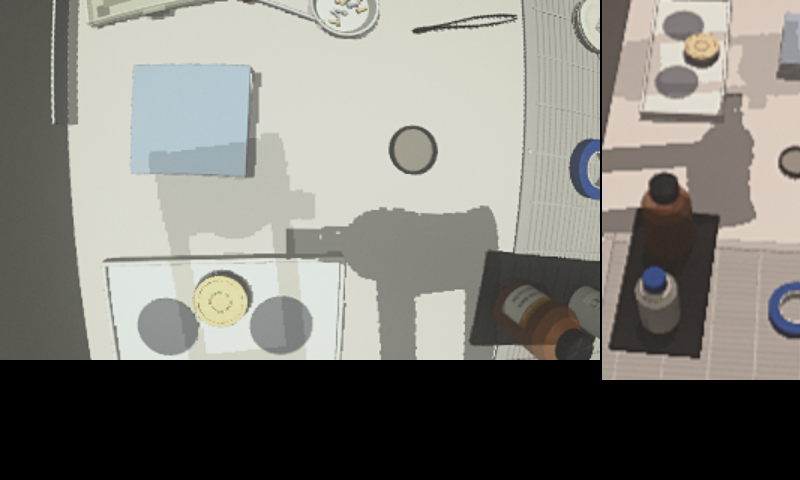

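Both bottles are upright on the mat. Wipes' corners in the crop are (133,66), (250,67), (247,176), (131,173); chuck (221,300), filter (413,150), discs (168,326) and (281,325).

```bash
python3 - <<'E'
from h import *
d=np.load("w7.npz");KM=(d["K"],d["M"]);w=cv2.imread("pics/wrist7.png")
p=lambda u,v,z:wonz(KM,80+(u+.5)/1.5-.5,(v+.5)/1.5-.5,z)[:2]
C=[p(u,v,.028) for u,v in((133,66),(250,67),(247,176),(131,173))];print("wipes",np.round(C,4).tolist(),np.mean(C,0).round(4))
e=blob(w,(205,250,178,222),lambda h,s,v:(h>15)&(h<35)&(s>55)&(v>120));print("chuck",e[0],wonz(KM,*e[0],.03)[:2].round(4))
for n,box in(("dL",(168,222,196,240)),("dR",(244,292,194,238))):
    e=blob(w,box,lambda h,s,v:(v<165));print(n,e[0],np.round(e[3],1),wonz(KM,*e[0],.012)[:2].round(4))
e=blob(w,(334,376,80,120),lambda h,s,v:(v<180));print("filt",e[0],np.round(e[3],1),wonz(KM,*e[0],.007)[:2].round(4))
print("tray back corners",p(105,261,.017),p(345,258,.017))
E
```

```text
wipes [[0.7064, 0.2923], [0.7004, 0.188], [0.6024, 0.1909], [0.608, 0.2962]] [0.6543 0.2418]
chuck [226.41981888 200.47412491] [0.4858 0.2173]
dL [191.65437698 217.31035042] [36.3 40.3] [0.4517 0.2732]
dR [266.98870277 216.36800957] [37.6 40.5] [0.4535 0.1581]
filt [355.05974579  99.71832657] [31.6 33. ] [0.6309 0.0317]
tray back corners [0.52261089 0.33157752] [0.52447938 0.09761555]
```

step_arm --moves '[[[-0.032,0.0166,-0.02,0],[-0.032,0.0165,-0.02,0],[0,0,-0.05,0],[0,0,-0.05,0],[0,0,-0.05,0],[0,0,-0.04,0],[0,0,-0.02,0],[0,0,-0.01,0],[0,0,-0.005,0],[0,0,0,0],[0,0,0,0]]]' --grip 65

```text
t: 21.25
tool_pos: [0.4863, 0.2182, 0.0358]
orientation: [-0.0, 1.0, -0.0, 0.001]
force: [-0.2, -0.6, -0.2]
gripper_width: 0.0634
finger_force: 0.0
```

step_arm --moves '[[[0,0,-0.002,0],[0,0,-0.001,0],[0,0,0,0],[0,0,0,0]]]'

```text
t: 21.75
tool_pos: [0.4857, 0.218, 0.0319]
orientation: [0.0, 1.0, -0.0, -0.0]
force: [0.6, -0.2, -0.9]
gripper_width: 0.0636
finger_force: 0.0
```

```bash
python3 - <<'E'
from h import *
KM=wcal();print(manip.observe()["tool_pos"],wproj(KM,(.4856,.217,.03)))
w=snapshot("wrist")[:,:,::-1];cv2.imwrite("pics/wrist8.png",w);cv2.imwrite("pics/c7.png",cv2.resize(w[150:384,120:380],None,fx=2,fy=2))
E
```

```text
[0.48565575 0.21804088 0.03192281] [253.29449064 264.23440452]
```

View pics/c7.png

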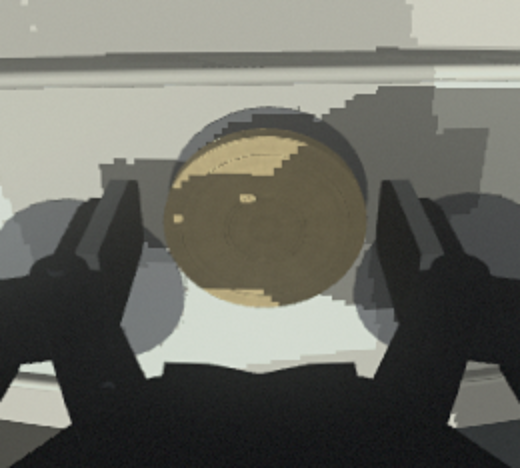

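The chuck (crop centre (265,218)) sits centred between the pads. Close gently.

step_arm --moves '[[[0,0,0,0],[0,0,0,0],[0,0,0,0],[0,0,0,0],[0,0,0,0]]]' --grip 255 --grip_force 45

```text
t: 22.42
tool_pos: [0.4857, 0.2177, 0.0326]
orientation: [0.0, 1.0, -0.0, 0.0]
force: [-1.3, -2.5, 6.4]
gripper_width: 0.0467
finger_force: 45.0
```

step_arm --moves '[[[0,0,0.005,0],[0,0,0.02,0],[0,0,0.03,0],[0,0,0.03,0],[0,0,0,0],[0,0,0,0]]]'

```text
t: 23.18
tool_pos: [0.4848, 0.2179, 0.1159]
orientation: [0.0, 1.0, -0.0, -0.001]
force: [-0.3, -0.1, -2.8]
gripper_width: 0.0466
finger_force: 46.8
```

```bash
python3 - <<'E'
from h import *
print(manip.observe()["tool_pos"])
w=snapshot("wrist")[:,:,::-1];cv2.imwrite("pics/wrist9.png",w);cv2.imwrite("pics/c8.png",cv2.resize(w[150:384,120:380],None,fx=2,fy=2))
E
```

```text
[0.4848425  0.21791099 0.11586499]
```

View pics/c8.png

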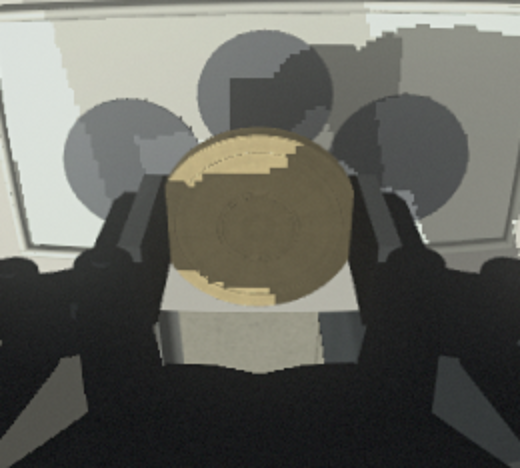

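step_arm --moves '[[[0.02,0.003,0,0],[0.04,0.006,0,0],[0.045,0.006,0,0],[0.04,0.005,0,0],[0.0225,0.003,0,0],[0,0,0,0],[0,0,-0.03,0],[0,0,-0.02,0],[0,0,-0.01,0],[0,0,-0.003,0],[0,0,0,0],[0,0,0,0]]]'

```text
t: 24.72
tool_pos: [0.6538, 0.2412, 0.055]
orientation: [-0.0, 1.0, -0.0, 0.001]
force: [0.2, -0.9, -2.5]
gripper_width: 0.0469
finger_force: 46.8
```

```bash
python3 - <<'E'
from h import *
KM=wcal();np.savez("w10.npz",K=KM[0],M=KM[1]);print(manip.observe()["tool_pos"])
w=snapshot("wrist")[:,:,::-1];cv2.imwrite("pics/wrist10.png",w);cv2.imwrite("pics/c9.png",cv2.resize(w[100:384,50:450],None,fx=2,fy=2))
E
```

```text
[0.65381137 0.24120473 0.05504299]
```

View pics/c9.png

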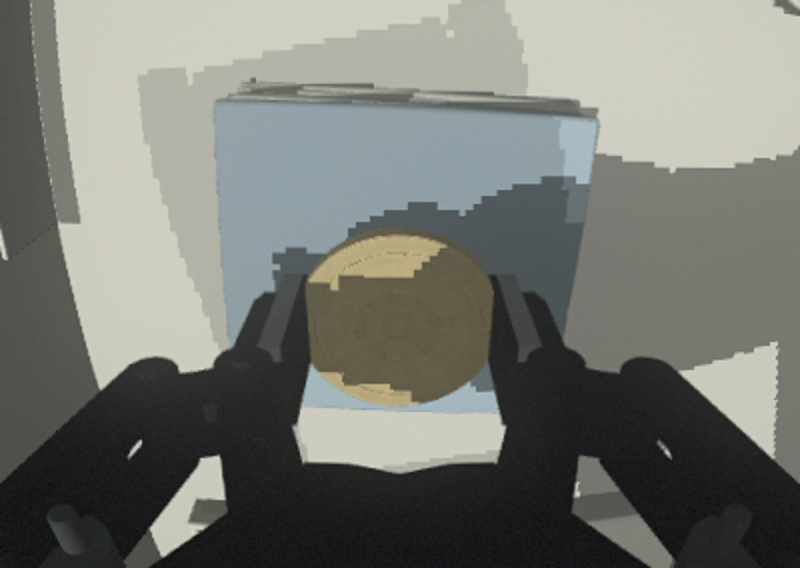

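The pack's top shows back corners (217,102), (597,118) and front edge points near (302,407), (492,411); the chuck centre is about (400,317). Compute the offset.

```bash
python3 - <<'E'
from h import *
d=np.load("w10.npz");KM=(d["K"],d["M"])
p=lambda u,v,z:wonz(KM,50+(u+.5)/2-.5,100+(v+.5)/2-.5,z)[:2].round(4)
print([p(u,v,.028) for u,v in((217,102),(597,118),(302,407),(492,411),(220,210),(580,240))],"chuck",p(400,317,.0528),p(400,317,.054))
E
```

```text
[array([0.707 , 0.2911]), array([0.7027, 0.1884]), array([0.6063, 0.2742]), array([0.6046, 0.2114]), array([0.6761, 0.2929]), array([0.6667, 0.1899])] chuck [0.6571 0.2419] [0.6578 0.2419]
```

step_arm --moves '[[[-0.002,0,-0.003,0],[0,0,-0.002,0],[0,0,0,0],[0,0,0,0]]]'

```text
t: 25.28
tool_pos: [0.6508, 0.2411, 0.0492]
orientation: [0.0, 1.0, -0.0, -0.0]
force: [-2.7, -0.6, 2.6]
gripper_width: 0.0468
finger_force: 47.1
```

step_arm --moves '[[[0,0,-0.001,0],[0,0,0,0],[0,0,0,0]]]'

```text
t: 25.65
tool_pos: [0.6509, 0.2411, 0.0492]
orientation: [0.0, 1.0, -0.0, -0.0]
force: [-4.8, -1.5, 9.0]
gripper_width: 0.0466
finger_force: 47.4
```

step_arm --moves '[[[0,0,0,0],[0,0,0,0],[0,0,0,0],[0,0,0.01,0],[0,0,0.03,0],[0,0,0.05,0],[0,0,0.05,0],[-0.005,-0.03,0,0],[-0.005,-0.045,0,0],[-0.005,-0.05,0,0],[-0.0025,-0.05,0,0],[-0.0025,-0.0344,-0.02,0],[0,0,-0.05,0],[0,0,-0.04,0],[0,0,-0.02,0],[0,0,0,0],[0,0,0,0]]]' --grip 65

```text
t: 27.78
tool_pos: [0.6322, 0.0316, 0.0594]
orientation: [0.0, 1.0, -0.0, 0.001]
force: [0.2, 0.6, 0.3]
gripper_width: 0.0632
finger_force: 0.0
```

```bash
python3 - <<'E'
from h import *
KM=wcal();np.savez("w11.npz",K=KM[0],M=KM[1]);print(manip.observe()["tool_pos"],wproj(KM,(.631,.0317,.009)))
w=snapshot("wrist")[:,:,::-1];cv2.imwrite("pics/wrist11.png",w);cv2.imwrite("pics/scene11.png",snapshot("scene")[:,:,::-1])
b=cv2.resize(cv2.imread("pics/scene11.png")[90:150,265:325],None,fx=5,fy=5)
o=np.zeros((310,780,3),np.uint8);o[:284,:400]=w[100:384,20:420];o[:300,460:760]=b;cv2.imwrite("pics/c10.png",o)
E
```

```text
[0.63218251 0.03156299 0.05938282] [250.56283626 226.01082899]
```

View pics/c10.png

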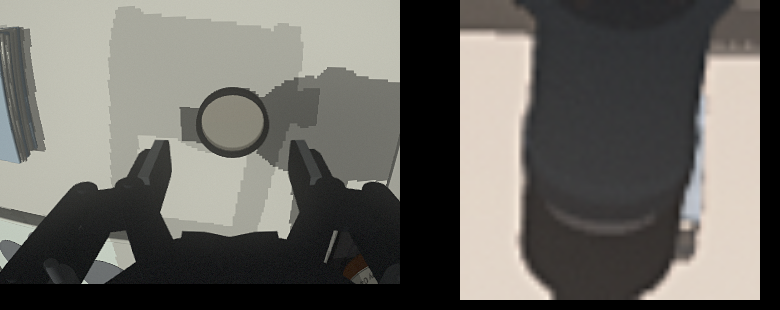

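step_arm --moves '[[[0.0005,-0.0005,-0.02,0],[0,0,-0.012,0],[0,0,-0.006,0],[0,0,0,0],[0,0,0,0]]]'

```text
t: 28.5
tool_pos: [0.6321, 0.0311, 0.0204]
orientation: [0.0, 1.0, -0.0, 0.0]
force: [-0.0, 0.2, -0.4]
gripper_width: 0.0636
finger_force: 0.0
```

step_arm --moves '[[[0,0,-0.003,0],[0,0,0,0],[0,0,0,0]]]'

```text
t: 28.88
tool_pos: [0.6317, 0.0311, 0.017]
orientation: [0.0, 1.0, -0.0, 0.0]
force: [0.1, -0.3, 0.1]
gripper_width: 0.0636
finger_force: 0.0
```

step_arm --moves '[[[0,0,-0.001,0],[0,0,0,0],[0,0,0,0],[0,0,0,0],[0,0,0,0],[0,0,0,0]]]' --grip 255 --grip_force 30

```text
t: 29.62
tool_pos: [0.6318, 0.0311, 0.0164]
orientation: [0.0, 1.0, -0.0, 0.0]
force: [-2.0, -0.0, 5.7]
gripper_width: 0.0463
finger_force: 30.9
```

step_arm --moves '[[[0,0,0.005,0],[0,0,0.02,0],[0,0,0.04,0],[0,0,0.04,0],[0,0,0,0],[0,0,0,0]]]'

```text
t: 30.38
tool_pos: [0.6311, 0.0312, 0.1202]
orientation: [-0.0, 1.0, -0.0, -0.001]
force: [-0.4, 1.1, -0.4]
gripper_width: 0.0463
finger_force: 31.0
```

```bash
python3 - <<'E'
from h import *
KM=wcal();np.savez("w12.npz",K=KM[0],M=KM[1]);print(manip.observe()["tool_pos"])
w=snapshot("wrist")[:,:,::-1];cv2.imwrite("pics/wrist12.png",w)
cv2.imwrite("pics/c11.png",cv2.resize(w[150:384,120:380],None,fx=2,fy=2))
E
```

```text
[0.6310892  0.03121772 0.12023902]
```

View pics/c11.png

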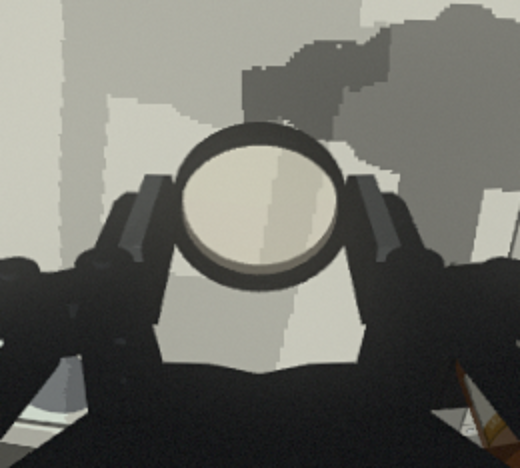

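The filter is held level. Carry it to the tray and hover for a check against the grey disc.

step_arm --moves '[[[-0.016,0.02,0,0],[-0.032,0.04,0,0],[-0.034,0.043,0,0],[-0.034,0.043,0,0],[-0.022,0.027,0,0],[-0.01,0.012,0,0],[0,0,-0.04,0],[0,0,-0.02,0],[0,0,-0.01,0],[0,0,0,0],[0,0,0,0]]]'

```text
t: 31.8
tool_pos: [0.4845, 0.216, 0.0515]
orientation: [-0.0, 1.0, -0.0, 0.001]
force: [-0.1, 0.7, -0.5]
gripper_width: 0.0464
finger_force: 31.0
```

```bash
python3 - <<'E'
from h import *
d=np.load("w12.npz");KM=(d["K"],d["M"]);print("filt-tcp",wonz(KM,249.5,252,.1202-.0072)-[.6311,.0312,0])
KM=wcal();np.savez("w13.npz",K=KM[0],M=KM[1]);print(manip.observe()["tool_pos"])
w=snapshot("wrist")[:,:,::-1];cv2.imwrite("pics/wrist13.png",w)
cv2.imwrite("pics/c12.png",cv2.resize(w[110:344,120:380],None,fx=2.5,fy=2.5))
E
```

```text
filt-tcp [0.0040295  0.00088149 0.113     ]
[0.48452796 0.21601695 0.0515469 ]
```

View pics/c12.png

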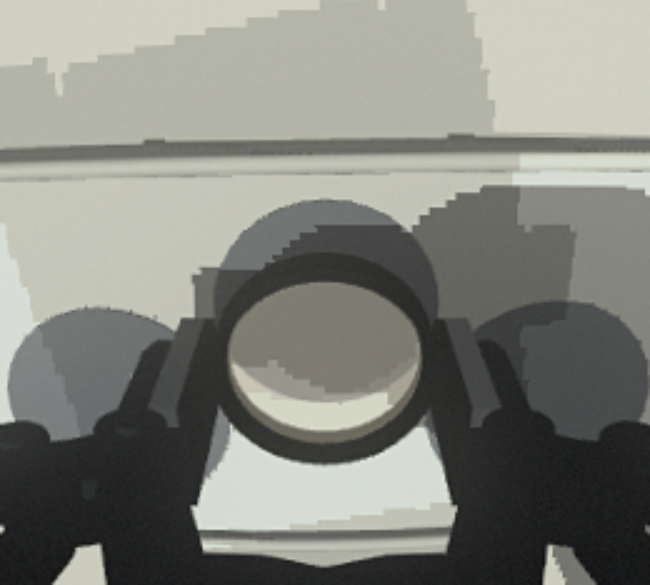

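```bash
python3 - <<'E'
from h import *
d=np.load("w13.npz");KM=(d["K"],d["M"]);t=.0515
p=lambda u,v,z:wonz(KM,120+(u+.5)/2.5-.5,110+(v+.5)/2.5-.5,z)[:2].round(4)
print("disc",p(326,199,.012),p(326,402,.012),p(214,300,.012),p(438,300,.012))
print("ring",p(326,252,t-.0162),p(326,252,t-.0072),p(326,464,t-.0072),p(219,350,t-.0072),p(431,350,t-.0072))
print("backlip outer",p(326,138,.017), "inner", p(326,165,.017))
E
```

```text
disc [0.5119 0.2165] [0.4558 0.2165] [0.4857 0.2442] [0.4856 0.1887]
ring [0.5079 0.2166] [0.5116 0.2166] [0.4602 0.2166] [0.4897 0.2386] [0.4897 0.195 ]
backlip outer [0.5277 0.2165] inner [0.5215 0.2165]
```

Disc centre is (0.4839, 0.2165) and the filter's is (0.4840, 0.2167): aligned. Lower straight down.

step_arm --moves '[[[0,0,-0.012,0],[0,0,-0.007,0],[0,0,-0.003,0],[0,0,0,0],[0,0,0,0]]]'

```text
t: 32.48
tool_pos: [0.4837, 0.2162, 0.0289]
orientation: [-0.0, 1.0, -0.0, 0.0]
force: [0.7, -0.2, -0.0]
gripper_width: 0.0463
finger_force: 31.0
```

step_arm --moves '[[[0,0,-0.001,0],[0,0,0,0],[0,0,0,0]]]'

```text
t: 32.85
tool_pos: [0.4838, 0.2162, 0.0284]
orientation: [-0.0, 1.0, -0.0, 0.0]
force: [-1.9, -1.1, 6.4]
gripper_width: 0.046
finger_force: 31.5
```

step_arm --moves '[[[0,0,0,0],[0,0,0,0],[0,0,0,0],[0,0,0.01,0],[0,0,0.03,0],[0,0,0.05,0],[0,0,0.05,0],[0,0,0.05,0],[0,0,0,0],[0,0,0,0]]]' --grip 65

```text
t: 34.1
tool_pos: [0.4833, 0.2161, 0.218]
orientation: [-0.0, 1.0, -0.0, 0.0]
force: [0.9, 0.1, -0.9]
gripper_width: 0.0638
finger_force: 0.0
```

```bash
python3 - <<'E'
from h import *
KM=wcal();np.savez("w14.npz",K=KM[0],M=KM[1]);print(manip.observe()["tool_pos"])
w=snapshot("wrist")[:,:,::-1].copy();cv2.imwrite("pics/wrist14.png",w)
u,v=wproj(KM,(.4842,.2163,.021)).astype(int);print(u,v)
for n,f,z in(("filt(ring+glass dark)",lambda h,s,v:(v<75),.0205),("disc",lambda h,s,v:(v<165),.012)):
    e=blob(w,(u-45,u+45,v-40,v+40),f);print(n,e[0],e[2],np.round(e[3],1),wonz(KM,*e[0],z)[:2].round(4))
cv2.imwrite("pics/c13.png",cv2.resize(w[:300,60:460],None,fx=1.6,fy=1.6))
E
```

```text
[0.48328599 0.21606928 0.21803472]
249 168
filt(ring+glass dark) [249.3653717 168.5122757] 292 [40.8 41.3] [0.484 0.217]
disc [261.57686615 173.26846695] 2726 [46.6 82.8] [0.4763 0.2029]
```

View pics/c13.png

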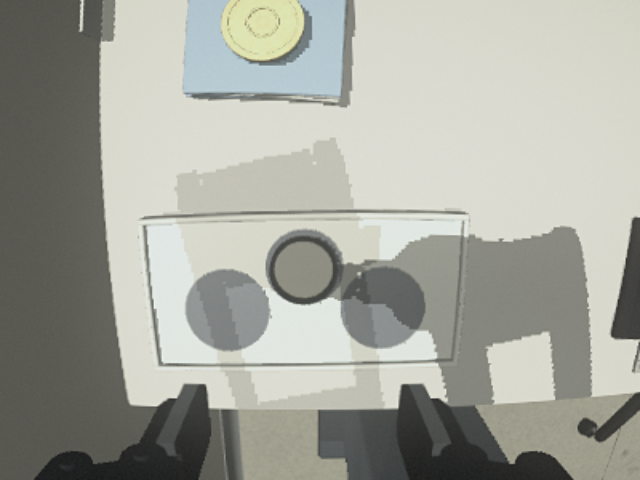

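The filter lies flat at (0.484, 0.217) on its disc, and the chuck is upright on the pack. Now fetch amber.

step_arm --moves '[[[-0.0015,-0.03,0,0],[-0.002,-0.05,0,0],[-0.002,-0.055,0,0],[-0.002,-0.055,0,0],[-0.002,-0.055,0,0],[-0.002,-0.05,0,0],[0,-0.0314,0,0],[0,0,0,0],[0,0,-0.05,0],[0,0,-0.05,0],[0,0,-0.02,0],[0,0,-0.01,0],[0,0,-0.0043,0],[0,0,0,0],[0,0,0,0]]]' --grip 0

```text
t: 36.02
tool_pos: [0.4728, -0.1105, 0.0845]
orientation: [0.0, 1.0, -0.0, 0.001]
force: [0.3, 0.3, 0.1]
gripper_width: 0.0855
finger_force: 0.0
```

step_arm --moves '[[[0,0,0,0],[0,0,0,0],[0,0,0,0],[0,0,0,0],[0,0,0,0],[0,0,0,0]]]' --grip 255 --grip_force 40

```text
t: 36.78
tool_pos: [0.4726, -0.1102, 0.0845]
orientation: [0.0, 1.0, -0.0, 0.001]
force: [-0.8, 0.5, 6.0]
gripper_width: 0.0584
finger_force: 42.2
```

step_arm --moves '[[[0,0,0.005,0],[0,0,0.03,0],[0,0,0.045,0],[0,0,0.045,0],[0,0,0.015,0],[-0.002,0.025,0,0],[-0.003,0.045,0,0],[-0.003,0.05,0,0],[-0.003,0.05,0,0],[-0.003,0.05,0,0],[-0.003,0.05,0,0],[-0.0032,0.05,0,0],[0,0.04,0,0],[0,0.0245,0,0],[0,0,0,0],[0,0,-0.05,0],[0,0,-0.04,0],[0,0,-0.025,0],[0,0,-0.015,0],[0,0,0,0]]]'

```text
t: 39.28
tool_pos: [0.4513, 0.2733, 0.0925]
orientation: [0.001, 1.0, -0.001, -0.001]
force: [-0.6, -0.6, -1.1]
gripper_width: 0.0582
finger_force: 44.1
```

step_arm --moves '[[[0,0,-0.002,0],[0,0,0,0],[0,0,0,0]]]'

```text
t: 39.65
tool_pos: [0.4524, 0.2744, 0.0924]
orientation: [-0.0, 1.0, -0.0, 0.001]
force: [0.0, 0.6, -2.2]
gripper_width: 0.0585
finger_force: 44.1
```

Position settled at (0.4524, 0.2744). Lower to contact.

step_arm --moves '[[[0,0,-0.003,0],[0,0,-0.002,0],[0,0,0,0],[0,0,0,0]]]'

```text
t: 40.15
tool_pos: [0.452, 0.2743, 0.0866]
orientation: [-0.0, 1.0, -0.0, 0.0]
force: [0.4, 0.0, -1.3]
gripper_width: 0.0582
finger_force: 44.2
```

step_arm --moves '[[[0,0,-0.001,0],[0,0,0,0],[0,0,0,0]]]'

```text
t: 40.52
tool_pos: [0.4523, 0.2743, 0.0865]
orientation: [-0.0, 1.0, -0.0, 0.001]
force: [-1.7, 1.1, 7.2]
gripper_width: 0.0586
finger_force: 44.8
```

step_arm --moves '[[[0,0,0,0],[0,0,0,0],[0,0,0,0],[0,0,0.01,0],[0,0,0.035,0],[0,0,0.045,0],[0,0,0.045,0],[0.0015,-0.03,0,0],[0.002,-0.05,0,0],[0.002,-0.055,0,0],[0.002,-0.055,0,0],[0.002,-0.055,0,0],[0.002,-0.055,0,0],[0.002,-0.055,0,0],[0.002,-0.055,0,0],[0.002,-0.045,0,0],[0.002,-0.0345,0,0],[0,0,0,0],[0,0,-0.05,0],[0,0,0,0]]]' --grip 0

```text
t: 43.02
tool_pos: [0.4691, -0.2127, 0.1681]
orientation: [-0.003, 1.0, -0.0, -0.003]
force: [-0.2, 0.4, 1.2]
gripper_width: 0.0854
finger_force: 0.0
```

```bash
python3 - <<'E'
from h import *
cv2.imwrite("pics/top15.png",snapshot("top")[:,:,::-1])
blk=lambda h,s,v:(v<62)&(s<110)
for i in(0,15):
    e=blob(cv2.imread(f"pics/top{i}.png"),(110,140,218,240),blk);print(i,e[0],e[2])
a=[cv2.imread(f"pics/top{i}.png")[205:250,110:145].astype(float) for i in(0,15)]
print(cv2.phaseCorrelate(cv2.cvtColor(a[0].astype(np.float32),6).astype(float),cv2.cvtColor(a[1].astype(np.float32),6).astype(float)))
E
```

```text
0 [123.87479401 227.65391827] 133
15 [123.5225668  227.33041096] 134
((-0.24157788728822993, 0.07652861041911052), 1.0026365515310685)
```

Amber is back within about 1 mm (top view cap (123.9,227.7) → (123.5,227.3)). Now the white bottle.

step_arm --moves '[[[0,0,-0.03,0],[0,0,-0.04,0],[0,0,-0.025,0],[0,0,-0.012,0],[0,0,0,0],[0,0,0,0]]]'

```text
t: 43.82
tool_pos: [0.4725, -0.2158, 0.0651]
orientation: [0.001, 1.0, -0.0, 0.001]
force: [0.4, 0.7, 0.4]
gripper_width: 0.0857
finger_force: 0.0
```

step_arm --moves '[[[0,0,0,0],[0,0,0,0],[0,0,0,0],[0,0,0,0],[0,0,0,0],[0,0,0,0]]]' --grip 255 --grip_force 30

```text
t: 44.58
tool_pos: [0.4717, -0.2154, 0.0643]
orientation: [0.0, 1.0, -0.0, 0.0]
force: [-0.5, 2.2, 5.7]
gripper_width: 0.0468
finger_force: 30.7
```

step_arm --moves '[[[0,0,0.005,0],[0,0,0.03,0],[0,0,0.045,0],[0,0,0.045,0],[0,0,0.015,0],[-0.002,0.025,0,0],[-0.0025,0.045,0,0],[-0.0025,0.05,0,0],[-0.0025,0.05,0,0],[-0.0025,0.05,0,0],[-0.0025,0.05,0,0],[-0.0025,0.05,0,0],[0,0.035,0,0],[0,0.0182,0,0],[0,0,0,0],[0,0,-0.05,0],[0,0,-0.04,0],[0,0,-0.025,0],[0,0,-0.015,0],[0,0,0,0]]]'

```text
t: 47.08
tool_pos: [0.4538, 0.1573, 0.0727]
orientation: [0.0, 1.0, -0.001, -0.001]
force: [-0.4, -0.1, -0.9]
gripper_width: 0.0469
finger_force: 31.4
```

step_arm --moves '[[[0,0,-0.003,0],[0,0,0,0],[0,0,0,0]]]'

```text
t: 47.45
tool_pos: [0.4549, 0.158, 0.0713]
orientation: [-0.0, 1.0, -0.0, 0.001]
force: [-0.2, 0.3, -1.6]
gripper_width: 0.0467
finger_force: 31.4
```

step_arm --moves '[[[0,0,-0.003,0],[0,0,-0.001,0],[0,0,0,0],[0,0,0,0]]]'

```text
t: 47.95
tool_pos: [0.4545, 0.1579, 0.0666]
orientation: [0.0, 1.0, -0.0, -0.0]
force: [0.0, 0.7, -1.4]
gripper_width: 0.0466
finger_force: 31.4
```

step_arm --moves '[[[0,0,-0.001,0],[0,0,0,0],[0,0,0,0]]]'

```text
t: 48.32
tool_pos: [0.4546, 0.158, 0.0663]
orientation: [-0.0, 1.0, -0.0, 0.0]
force: [-1.9, -0.3, 6.8]
gripper_width: 0.047
finger_force: 32.1
```

Set down. Release, and return to the first viewing pose to compare with the first picture.

step_arm --moves '[[[0,0,0,0],[0,0,0,0],[0,0,0,0],[0,0,0.01,0],[0,0,0.03,0],[0,0,0.05,0],[0,0,0.05,0],[0,0,0.05,0],[0,0,0.05,0],[-0.014,0.024,0.03,0],[-0.0132,0.0236,0.0241,0],[0,0,0,0],[0,0,0,0],[0,0,0,0],[0,0,0,0]]]' --grip 0

```text
t: 50.2
tool_pos: [0.4273, 0.2049, 0.3588]
orientation: [0.0, 1.0, -0.001, -0.001]
force: [-0.7, -0.4, 0.1]
gripper_width: 0.0854
finger_force: 0.0
```

```bash
python3 - <<'E'
from h import *
KM=wcal();w=snapshot("wrist")[:,:,::-1].copy();cv2.imwrite("pics/w16.png",w);cv2.imwrite("pics/scene16.png",snapshot("scene")[:,:,::-1]);cv2.imwrite("pics/top16.png",snapshot("top")[:,:,::-1])
d=np.load("w1.npz")
for im,K in((cv2.imread("pics/w1.png"),(d["K"],d["M"])),(w,KM)):
    e=blob(im,(265,310,120,160),lambda h,s,v:(h>100)&(h<130)&(s>70)&(v<190));print("bcap",e[0],e[2],wonz(K,*e[0],.114)[:2].round(4))
    e=blob(im,(170,215,120,165),lambda h,s,v:(v<90)&(s<55));print("acap",e[0],e[2],wonz(K,*e[0],.14)[:2].round(4))
b=cv2.resize(cv2.imread("pics/scene16.png")[60:360,190:330],None,fx=1.6,fy=1.6);o=np.zeros((480,800,3),np.uint8);o[:480,:224]=b
a=cv2.resize(w[:180,140:340],None,fx=2.6,fy=2.6);o[:a.shape[0],240:240+a.shape[1]]=a[:480];cv2.imwrite("pics/c14.png",o)
E
```

```text
bcap [286.95199776 138.60403252] 326 [0.455  0.1588]
acap [192.32310295 144.27542305] 679 [0.4523 0.274 ]
bcap [285.91135788 138.41271782] 326 [0.4551 0.1597]
acap [190.75915909 143.43754387] 685 [0.4535 0.275 ]
```

View pics/c14.png

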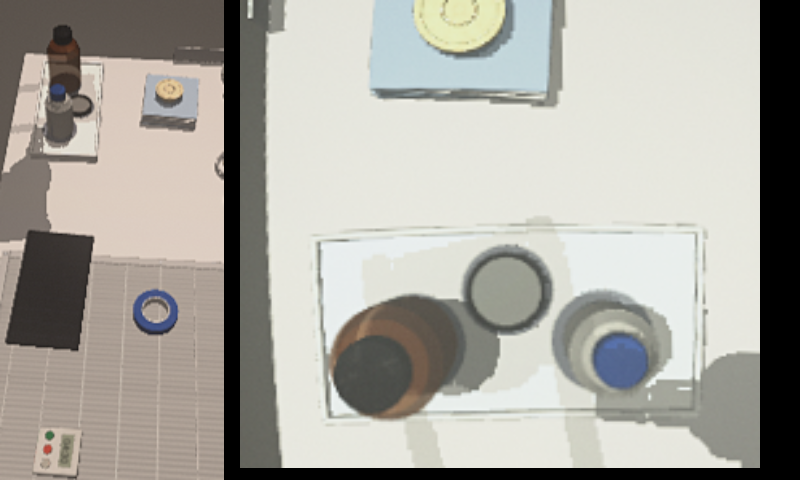

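Everything is in place: both bottles are upright within about 1 mm of their starting spots, the filter is flat on its disc, the chuck is on the pack, and the timer and tape look unmoved.

```bash
python3 -c "
from station import manip
print(manip.sign_off())"
```

```text
the job is handed in; nothing more can be done
None
```

The job is handed in at about 50 s of the 144 s allowed: the chuck is right way up on the wipes, the filter lies flat in the chuck's place, both bottles stand within about 1 mm of where they started (cap positions compared before and after), and the timer and tape look untouched.

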